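# Slide the slate coaster out over the serving board's edge

### The job

At the tasting counter, push the black slate coaster across the wooden serving board, towards the brass-faced edge on the guests' side, until it sticks out squarely over that edge by 30 mm, so that its white stripe lies right above the edge. Only push or slide it: it must stay flat on the board and never be picked up. Leave the blue tile, the cup, the carafe and the tumbler where they are.

Things in the scene. Friction and masses are not known exactly. Their poses are not given: they have to be found in the camera images.
- riser: serving board: fixed slab of light wood, 260 (x) by 440 (y) by 40 mm high, on the counter. Origin at the centre of its underside; x points to the guests' side (away from the robot, within 13 degrees), y along the guests' edge, z up. A thin brass strip lines the upright face at its +x end; its top, 40 mm above the counter, is flat, without a rim.
- riser_edge (a point): the middle of the guests' edge of the serving board's top (board frame: x +130, z +40 mm), with the board's axes: +x points out over the edge.
- slate: loose black slate coaster to be pushed, 120 (x) by 100 (y) by 8 mm, 0.17 to 0.34 kg, flat on the serving board's left or right half, up to 15 degrees askew; slides with ordinary friction. Origin: centre of its underside; z up, x to its front end, nearest the guests' edge and at first 15 to 50 mm short of it. A white stripe 4 mm wide crosses its top, centred 30 mm behind the front end.
- slate_front (a point): the middle of the slate's front end, at its underside (slate frame: x +60, z 0), with the slate's axes.
- blue_tile: leave alone: a loose blue ceramic tile of the same size as the slate (120 by 100 by 8 mm), without a stripe, lying flat in the other half of the serving board. Origin at the centre of its underside.
- cup: leave alone: a loose white ceramic cup, 48 mm across and 45 mm high, standing on the serving board between the slate and the tile. Origin at the centre of its underside.
- carafe: leave alone: a loose white ceramic carafe, 76 mm across and 145 mm high, standing on the counter to the left (+y) of the serving board. Origin at the centre of its underside.
- tumbler: leave alone: a loose glass tumbler, 68 mm across and 85 mm high, standing on the counter to the right (-y) of the serving board. Origin at the centre of its underside.
There are look-alikes about, which are no part of the job. There is more than one size of the slate; the job needs the largest.

How it is judged:
At the end, for the whole second after the job is handed in: The slate lies flat and still on the serving board, its front end sticking out 30 mm (within 8 mm) beyond the guests' edge, square to that edge within 0.12 rad (7 degrees) and not over the board's ends; the blue tile, cup, carafe and tumbler are within 15 mm of where they stood (x of slate_front in the frame of riser_edge between 0.022 and 0.038 m and y of slate_front in the frame of riser_edge between -0.18 and 0.18 m and angle between the x axis of slate and the x axis of riser, either way round below 0.12 rad and height (world z) of slate between 0.037 and 0.044 m and angle between slate's own z axis and vertical below 0.05 rad and linear speed of slate below 0.01 m/s and distance of each of blue_tile, cup, carafe, tumbler from where it was at the start of the episode below 0.015 m); the robot touches nothing.
It fails at once if the slate is lifted off the serving board (more than 10 mm) (height (world z) of slate above 0.05 m).
It fails at once if the slate is tipped or falls off the serving board (angle between slate's own z axis and vertical above 0.17 rad or height (world z) of slate below 0.03 m).
It fails at once if the blue tile, cup, carafe or tumbler is moved by more than 15 mm (distance of any of blue_tile, cup, carafe, tumbler from where it was at the start of the episode above 0.015 m).
It also fails if it takes over 40 s, if anything falls off the work surface, if the arm or the gripper's body presses on something with over 40 N, if the wrist force passes 120 N, or if a joint passes its speed limit or range.

### The arm

A 6-joint arm with a two-finger parallel gripper is mounted at the origin on the work surface. World frame = base frame: x ahead of the robot, y to its left, z up, the work surface at z = 0. Lengths are in m, angles in rad, forces in N, time in s.
With the tool pointing down it reaches from about 0.3 to 0.775 m from the base axis. Payload 14.6 kg.
Tool frame: the origin (TCP) lies between the finger pads; the fingertips stand 19 mm ahead of it and the grasp point (between the pads) is the TCP (ctrl.finger_overhang is the distance from the TCP to the fingertips, in m); z points along the fingers, y is the direction in which the jaws open and shut (so a half turn about z gives the same grasp; the last joint's range is limited). The gripper opens to 94 mm and grips with 3 to 60 N. Pads are 16 mm wide; open, the fingers measure 119 mm over their backs; the gripper's body (75 mm by 177 mm) begins 78 mm behind the grasp point.
Start: joints at [1.262, 0.3, 1.521, -0, 1.321, -0.067], TCP at [0.132, 0.534, 0.187] pointing down, gripper open.
Joint ranges: [-3.03, 3.03], [-0.79, 2.21], [0.23, 2.52], [-1.04, 4.18], [0, 3.07], [-2.55, 2.55]. Speed limits (rad/s): [2.22, 2.22, 2.57, 3.14, 3.14, 3.14].

### API

Orientations are given as [roll, pitch, yaw] about the fixed x, y, z axes, in that order (R = Rz(yaw) Ry(pitch) Rx(roll)).
In Python, from station import ctrl gives the robot as it stands.
- The arm moves only by the tool send_rows, never from a script. Its argument "series" is a list of rows, each a list of 7 numbers: the turn, a rotation vector about the tool's x, y, z in degrees, then the shift along the tool's x, y, z in m, then the gripper's target within -1 to 1 (fully open at 1, half-way at 0, shut at -1). A call has 1 to 8 rows; each row is the pose to reach, as a shift and turn from the pose commanded when the call began, along the tool's axes at that moment; what a row does not reach only later rows make up. A row lasts 1/10 s, in which the tool goes at most 50 mm and 8.59 degrees, less where a joint would pass 70% of its speed; a pose out of reach is approached as far as the arm can. A call with a gripper value outside its range is refused whole. The fingers move at their own pace and stop on an object; "force" is the grip in N (left out, the last holds). Time passes only in rows, so rows that repeat a pose let the fingers close. It gives the time, the measured TCP pose, the force and the opening at its end, in the units of the state.
- ctrl.get_obs(): the state, without advancing time (a new reading comes with each control period).
- ctrl.camera(name): name is "scene" or "top" or "wrist"; returns a dict with "pixels" (384x512x3 uint8, red, green, blue), "z_map" (384x512 float32, m along the optical axis (not along the pixel's ray), 0 where there is no reading), "fov_y" (degrees; the focal length in pixels is half the picture's height over the tangent of half this angle, whatever the lens; pixels are square), "cx", "cy" (the principal point, pixels), "R" (3x3) and "t" (3): a world point X has camera coordinates R X + t. Camera axes: x right, y down, z forward; pixel columns grow to the right and rows downward; lengths in m; the calibration is good to about 2 mm. A picture is of the moment at which its call begins.
- ctrl.hand_in(): hands the job in, once; it reports no verdict.
The state is a dict: "time_s": time; "qpos": joint angles; "joint_vel": joint speeds; "tau": joint torques, N m; "ee_pos": TCP position; "eef_rot": TCP orientation; "force": force on the tool from outside, world axes, zero at the start; "moment": the same for the moment, N m; "grip_width": finger opening in m.
Only numpy, scipy, OpenCV 4.12 (cv2) and the standard library are available. Lean on these libraries where they do the work, as an engineer would, in place of code of your own. Each camera call takes 0.05 s, during which the arm holds its last target.

## Working session

There is one attempt and no reset: what is moved stays moved. The work goes in short steps, Python scripts to look and compute and a tool call to move; the robot and the scene stay as the last step left them, time stands still between calls to the robot, and variables do not carry over. Pictures are saved under pics/ and viewed, and the job is handed in when it is done.

Besides the shell and the picture viewer there is one more tool, called by a JSON object that holds its "method" and its "body", one argument or row to a line. send_rows: Moves the arm, as the interface text tells. Its arguments: {"type":"object","properties":{"series":{"type":"array"},"force":{"type":"number"}},"required":["series"]}

```bash
ls; mkdir -p pics
cat > h.py <<'E'
import numpy as np,cv2,pickle
from station import ctrl
def grab(n):
    d=ctrl.camera(n); pickle.dump(d,open(f'/tmp/{n}.pkl','wb')); return d
def K(d):
    f=d['pixels'].shape[0]/2/np.tan(np.radians(d['fov_y'])/2); return f
def ray(d,u,v):
    f=K(d);R=np.array(d['R']);t=np.array(d['t'])
    c=-R.T@t; r=R.T@np.array([(u-d['cx'])/f,(v-d['cy'])/f,1.]); return c,r
def atz(d,u,v,z):
    c,r=ray(d,u,v); return c+r*(z-c[2])/r[2]
def dep(d,u,v):
    c,r=ray(d,u,v); return c+r*d['z_map'][int(round(v)),int(round(u))]
def proj(d,X):
    p=np.array(d['R'])@np.array(X)+np.array(d['t']); f=K(d); return p[0]/p[2]*f+d['cx'],p[1]/p[2]*f+d['cy']
E
python3 - <<'E'
from h import *
for n in ('scene','top','wrist'):
    d=grab(n); cv2.imwrite(f'pics/{n}0.png',d['pixels'][:,:,::-1]); print(n,d['fov_y'],d['cx'],d['cy'],{k for k in d},ray(d,256,192))
print(ctrl.get_obs())
E
```

```text
pics
scene 57.23372930513632 255.20598153201013 188.53890711806542 {'R', 'fov_y', 'pixels', 'z_map', 't', 'cx', 'cy'} (array([1.20380054, 0.1014965 , 0.70109674]), array([-0.69649794, -0.08388629, -0.71271   ]))
top 54.28181342255625 258.45739723855957 189.59214423039572 {'R', 'fov_y', 'pixels', 'z_map', 't', 'cx', 'cy'} (array([ 0.39320459, -0.01281998,  1.02834988]), array([ 0.19009611,  0.01302202, -0.9817221 ]))
wrist 68.68888909238392 252.92755578262023 194.12624732090381 {'R', 'fov_y', 'pixels', 'z_map', 't', 'cx', 'cy'} (array([0.0687107 , 0.55081592, 0.38465914]), array([ 0.21562156, -0.04296206, -0.97562207]))
{'time_s': 0.15, 'qpos': array([ 1.26241245e+00,  3.00368350e-01,  1.52138023e+00,  5.32939479e-06,
        1.32065884e+00, -6.65938122e-02]), 'joint_vel': array([-1.10435107e-03, -1.63841143e-03, -1.75088023e-03,  1.32379188e-03,
        9.77094219e-04,  5.51624132e-05]), 'tau': array([-1.63513455e-04, -5.31957436e+01, -3.52821136e+01,  7.07949791e-02,
        2.35912035e-02, -1.46362408e-04]), 'ee_pos': array([0.1316357 , 0.53382898, 0.18682766]), 'eef_rot': array([-3.14078004e+00, -5.93692871e-05,  2.89980124e+00]), 'force': array([-0.55263131,  0.35279737,  0.76279661]), 'moment': array([-0.00186865, -0.00844062, -0.00889703]), 'grip_width': 0.09418340677822527}
```

View pics/scene0.png

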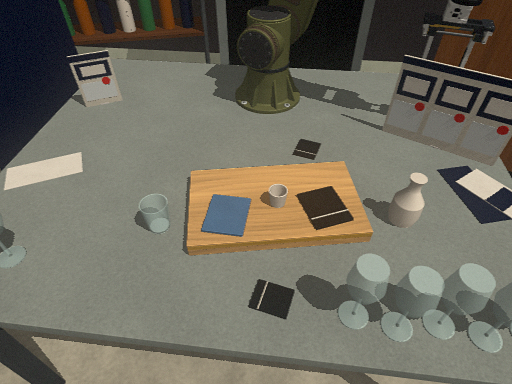

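View pics/top0.png

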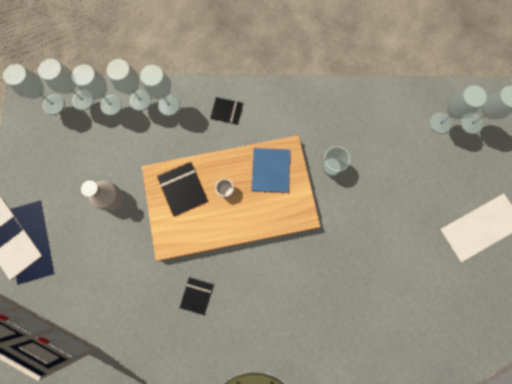

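View pics/wrist0.png

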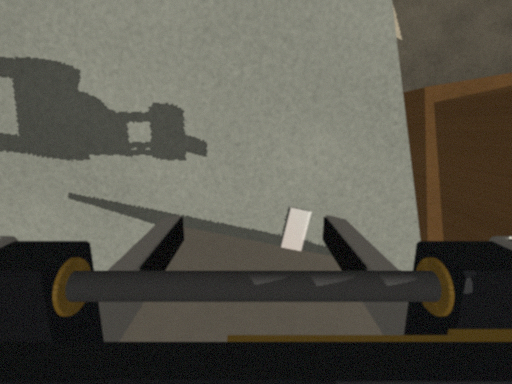

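The scene and top views show three black striped coasters. In the top view they are at (227,111) on the counter (small), (197,296) on the counter (small), and (182,188) on the board. The one on the board is the largest, so it fits. The blue tile is at (271,170), the cup at (225,188), the carafe at (100,194) and the tumbler at (337,160). The wrist view doesn't show the board.

Run:
```python
import pickle,cv2
d=pickle.load(open('/tmp/top.pkl','rb'));p=d['pixels'][:,:,::-1]
cv2.imwrite('pics/topc.png',cv2.resize(p[130:265,135:325],None,fx=4,fy=4,interpolation=cv2.INTER_CUBIC))
d=pickle.load(open('/tmp/scene.pkl','rb'));p=d['pixels'][:,:,::-1]
cv2.imwrite('pics/scenec.png',cv2.resize(p[155:255,180:375],None,fx=4,fy=4,interpolation=cv2.INTER_CUBIC))
```

```text
(no output)
```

View pics/topc.png

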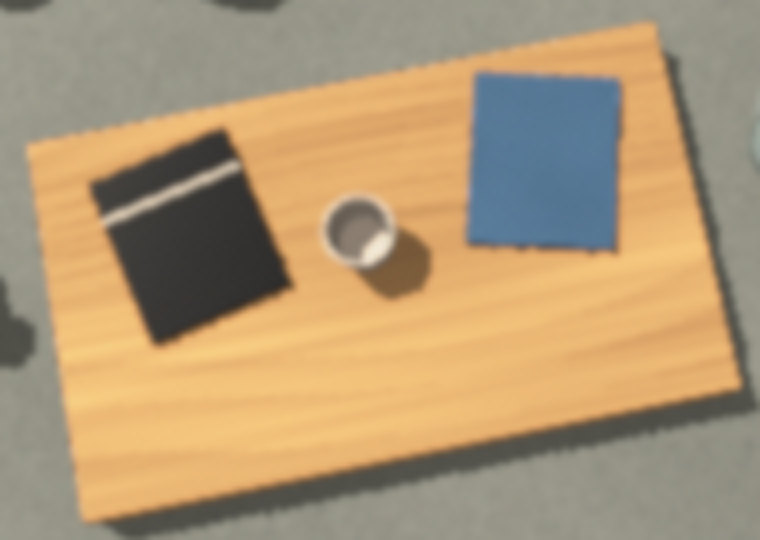

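View pics/scenec.png

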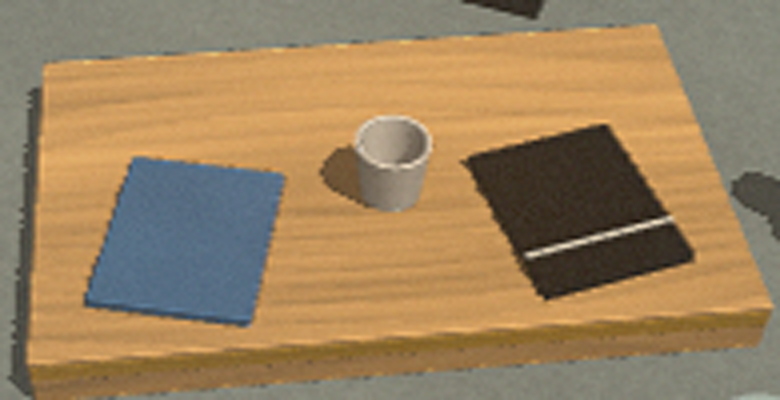

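The top crop shows the largest slate with its stripe nearest the guests' edge. Its corners are at (90,185), (224,129), (291,287) and (157,346). The board corners are at (27,145), (655,22), (742,388) and (84,521), and the cup is at (358,231). The scene crop shows the same corners.

```bash
cat >> h.py <<'E'
def cr(p,ox,oy,s=4): return (p[0]+.5)/s-.5+ox,(p[1]+.5)/s-.5+oy
def tri(d1,p1,d2,p2):
    A=np.zeros((3,3));b=np.zeros(3)
    for d,p in((d1,p1),(d2,p2)):
        c,r=ray(d,*p); r=r/np.linalg.norm(r); P=np.eye(3)-np.outer(r,r);A+=P;b+=P@c
    return np.linalg.solve(A,b)
E
python3 - <<'E'
from h import *
np.set_printoptions(precision=4,suppress=True)
T=pickle.load(open('/tmp/top.pkl','rb'));S=pickle.load(open('/tmp/scene.pkl','rb'))
B=dict(FL=((27,145),(770,311)),FR=((655,22),(31,364)),BR=((742,388),(44,65)),BL=((84,521),(657,26)))
L=dict(FL=((90,185),(693,259)),FR=((224,129),(545,299)),BR=((291,287),(467,160)),BL=((157,346),(608,125)))
for nm,D,z in(('board',B,.04),('slate',L,.048)):
    Pa={}
    for k,(a,b) in D.items():
        a=cr(a,135,130);b=cr(b,180,155)
        Pa[k]=(atz(T,*a,z)+atz(S,*b,z))/2
        print(nm,k,tri(T,a,S,b),atz(T,*a,z),atz(S,*b,z))
    P=Pa
    c=sum(P.values())/4
    print(nm,'c',c,'len',[np.linalg.norm(P[a]-P[b]) for a,b in(('FL','FR'),('BL','BR'),('FL','BL'),('FR','BR'))])
    ax=P['FL']+P['FR']-P['BL']-P['BR']; ay=P['FL']+P['BL']-P['FR']-P['BR']
    print('yaw deg',np.degrees(np.arctan2(ax[1],ax[0])),np.degrees(np.arctan2(-ay[0],ay[1])))
# cup rim
print('cup',atz(T,*cr((358,231),135,130),.085))
print('carafe',atz(T,90,188,.145), 'slate depth z',dep(T,182,188),dep(S,*cr((560,190),180,155)),'board',dep(T,215,240))
E
```

```text
board FL [0.6554 0.3142 0.036 ] [0.6545 0.314  0.04  ] [0.659  0.3119 0.04  ]
board FR [ 0.7462 -0.1141  0.0386] [ 0.7461 -0.1153  0.04  ] [ 0.7471 -0.1122  0.04  ]
board BR [ 0.4933 -0.1699  0.0371] [ 0.4931 -0.1698  0.04  ] [ 0.4963 -0.1683  0.04  ]
board BL [0.4027 0.2603 0.0384] [0.4027 0.259  0.04  ] [0.4044 0.2607 0.04  ]
board c [0.5754 0.0725 0.04  ] len [np.float64(0.4361254690981014), np.float64(0.43849386483594754), np.float64(0.25864502983450754), np.float64(0.2578942391140197)]
yaw deg 12.112048695244225 11.943220655714166
slate FL [0.6262 0.2688 0.0428] [0.6249 0.2669 0.048 ] [0.6306 0.2678 0.048 ]
slate FR [0.6665 0.1798 0.0414] [0.6647 0.1784 0.048 ] [0.6719 0.1791 0.048 ]
slate BR [0.5575 0.1297 0.0424] [0.5565 0.129  0.048 ] [0.563  0.1293 0.048 ]
slate BL [0.5168 0.2191 0.0445] [0.5164 0.2159 0.048 ] [0.5199 0.2208 0.048 ]
slate c [0.5935 0.1984 0.048 ] len [np.float64(0.0974255580225121), np.float64(0.09840452029371448), np.float64(0.12011828356329789), np.float64(0.11930453631425181)]
yaw deg 24.32503530767859 24.79738895560089
cup [0.5873 0.0818 0.085 ]
carafe [0.5705 0.3995 0.145 ] slate depth z [0.5921 0.1981 0.0485] [0.5815 0.1889 0.0468] board [0.4554 0.1064 0.0401]
```

```bash
cat >> h.py <<'E'
from scipy.spatial.transform import Rotation as Ro
BY=np.radians(12.03); BC=np.array([.5754,.0725])
def b2w(x,y): return BC+np.array([[np.cos(BY),-np.sin(BY)],[np.sin(BY),np.cos(BY)]])@np.array([x,y])
def w2b(w): return np.array([[np.cos(BY),np.sin(BY)],[-np.sin(BY),np.cos(BY)]])@(np.array(w)[:2]-BC)
def delta(x,y,z,yawoff=0):
    o=ctrl.get_obs(); R0=Ro.from_euler('xyz',o['eef_rot']); R1=Ro.from_euler('xyz',[np.pi,0,BY+np.pi+yawoff])
    w=np.append(b2w(x,y),z)
    print('t',o['time_s'],'ee board',w2b(o['ee_pos']),o['ee_pos'],'F',o['force'],'w',o['grip_width'])
    print('turn',np.degrees((R0.inv()*R1).as_rotvec()),'shift',R0.inv().apply(w-o['ee_pos']))
E
python3 -c "
from h import *
np.set_printoptions(precision=4,suppress=True)
delta(-.048,.115,.15)"
```

```text
t 0.15 ee board [-0.3379  0.5437] [0.1316 0.5338 0.1868] F [-0.5526  0.3528  0.7628] w 0.09418340677822527
turn [ -0.045   -0.0139 -25.8836] shift [-0.4479 -0.2591  0.037 ]
```

{"method": "send_rows", "body": {
  "series": [
    [0, 0, -6, -0.04, -0.023, 0, 0],
    [0, 0, -12, -0.08, -0.046, 0, 0],
    [0, 0, -18, -0.12, -0.07, 0, 0],
    [0, 0, -24, -0.16, -0.093, 0, 0],
    [0, 0, -25.9, -0.2, -0.116, 0, 0],
    [0, 0, -25.9, -0.24, -0.139, 0, 0],
    [0, 0, -25.9, -0.28, -0.162, 0, 0],
    [0, 0, -25.9, -0.32, -0.185, 0, 0]
  ]
}}

```text
time_s: 0.95
ee_pos: [0.3991, 0.2762, 0.1873]
eef_rot: [3.142, 0.0, -2.931]
force: [1.7, 0.3, -0.6]
grip_width: 0.0471
```

```bash
python3 -c "
from h import *
np.set_printoptions(precision=4,suppress=True)
delta(-.048,.115,.15)"
```

```text
t 0.95 ee board [-0.13    0.2359] [0.3991 0.2762 0.1873] F [ 1.6592  0.3436 -0.5715] w 0.04710935057943967
turn [0.0024 0.0039 0.0159] shift [-0.0819 -0.121   0.0373]
```

{"method": "send_rows", "body": {
  "series": [
    [0, 0, 0, -0.02, -0.03, 0.01, 0],
    [0, 0, 0, -0.04, -0.06, 0.02, 0],
    [0, 0, 0, -0.06, -0.09, 0.03, 0],
    [0, 0, 0, -0.082, -0.121, 0.037, 0],
    [0, 0, 0, -0.082, -0.121, 0.037, 0],
    [0, 0, 0, -0.082, -0.121, 0.037, 0]
  ]
}}

```text
time_s: 1.55
ee_pos: [0.5035, 0.1761, 0.1498]
eef_rot: [3.142, -0.001, -2.933]
force: [-0.2, 0.2, -1.3]
grip_width: 0.0471
```

```bash
python3 -c "
from h import *
np.set_printoptions(precision=4,suppress=True)
delta(-.048,.115,.062)
d=grab('wrist');cv2.imwrite('pics/wrist1.png',d['pixels'][:,:,::-1])
d=grab('scene');cv2.imwrite('pics/scene1.png',cv2.resize(d['pixels'][100:280,150:400,::-1],None,fx=3,fy=3))
"
```

```text
t 1.55 ee board [-0.0488  0.1163] [0.5035 0.1761 0.1498] F [-0.2258  0.1613 -1.323 ] w 0.04714661306978349
turn [ 0.0012 -0.0619 -0.0627] shift [-0.0009 -0.0013  0.0878]
```

View pics/wrist1.png

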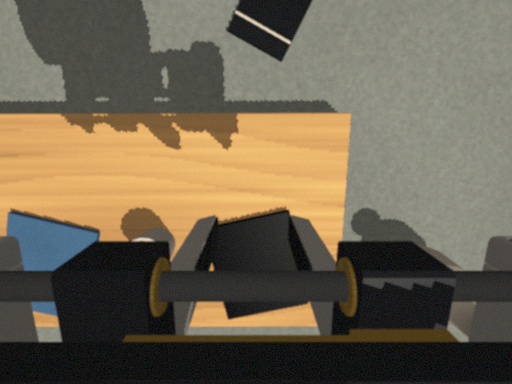

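View pics/scene1.png

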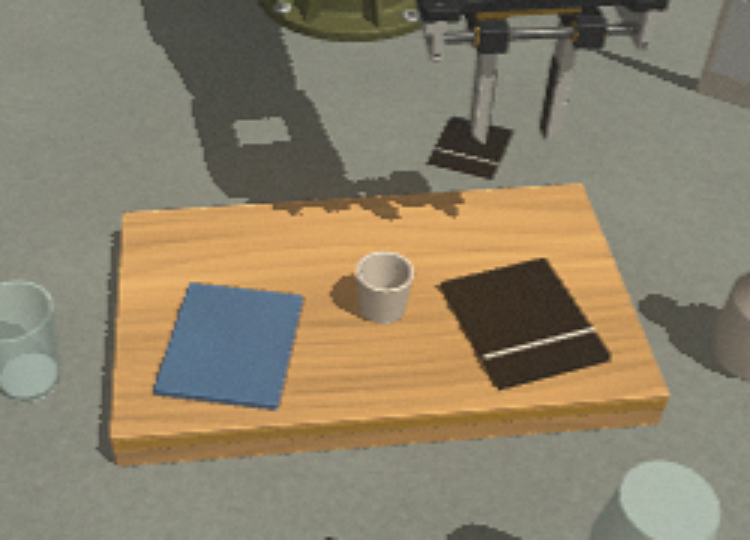

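The wrist view shows the board's rear edge level at row 112, so the tool is square to the board, and the slate is ahead between the fingers at about (255,260). The scene view shows nothing disturbed. I'm lowering the fingers behind the slate.

{"method": "send_rows", "body": {
  "series": [
    [0, 0, 0, 0, -0.001, 0.03, 0],
    [0, 0, 0, 0, -0.001, 0.055, 0],
    [0, 0, 0, 0, -0.001, 0.07, 0],
    [0, 0, 0, 0, -0.001, 0.08, 0],
    [0, 0, 0, 0, -0.001, 0.086, 0],
    [0, 0, 0, 0, -0.001, 0.087, 0],
    [0, 0, 0, 0, -0.001, 0.087, 0]
  ]
}}

```text
time_s: 2.35
ee_pos: [0.504, 0.1758, 0.0639]
eef_rot: [3.142, 0.001, -2.931]
force: [0.1, -0.2, -0.3]
grip_width: 0.0472
```

```bash
python3 -c "
from h import *
np.set_printoptions(precision=4,suppress=True)
delta(0.01,.115,.062)
d=grab('scene');cv2.imwrite('pics/scene2.png',cv2.resize(d['pixels'][100:280,150:400,::-1],None,fx=3,fy=3))
"
```

```text
t 2.35 ee board [-0.0483  0.1159] [0.504  0.1758 0.0639] F [ 0.1456 -0.1548 -0.3013] w 0.04719451650604426
turn [0.0028 0.0508 0.0332] shift [-0.0583 -0.001   0.0019]
```

View pics/scene2.png

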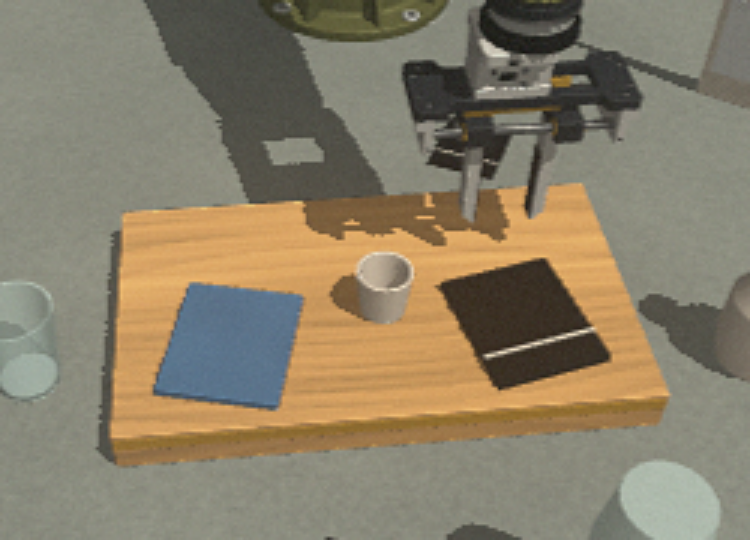

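```bash
python3 -c "
from h import *
np.set_printoptions(precision=4,suppress=True)
S=pickle.load(open('/tmp/scene.pkl','rb'))
f=lambda x,y,z: w2b(atz(S,(x+.5)/3-.5+150,(y+.5)/3-.5+100,z))
for p in [(526,212),(542,215),(460,216),(475,218)]: print(p,f(*p,.0449))
for p in [(545,259),(441,284),(610,356),(502,388)]: print(p,f(*p,.048))
cv2.imwrite('pics/s2c.png',cv2.resize(S['pixels'][155:200,290:370,::-1],None,fx=8,fy=8,interpolation=cv2.INTER_CUBIC))
"
```

```text
(526, 212) [-0.0888  0.1545]
(542, 215) [-0.0834  0.1683]
(460, 216) [-0.0892  0.0926]
(475, 218) [-0.0851  0.1058]
(545, 259) [-0.023   0.1557]
(441, 284) [-0.0013  0.0591]
(610, 356) [0.0915 0.1807]
(502, 388) [0.1157 0.087 ]
```

View pics/s2c.png

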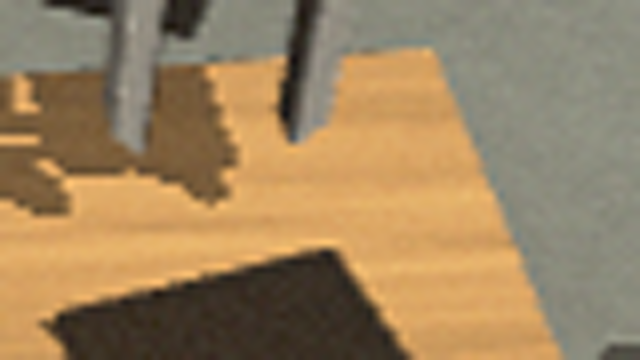

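```bash
python3 -c "
from h import *
np.set_printoptions(precision=4,suppress=True)
print(ctrl.finger_overhang)
S=pickle.load(open('/tmp/scene.pkl','rb'))
T=grab('top');cv2.imwrite('pics/t2c.png',cv2.resize(T['pixels'][130:265,135:325,::-1],None,fx=4,fy=4,interpolation=cv2.INTER_CUBIC))
for p in [(130,100),(132,130),(132,144),(310,90),(305,125),(297,136)]:
  u,v=(p[0]+.5)/8-.5+290,(p[1]+.5)/8-.5+155
  P=dep(S,u,v); print(p,P,w2b(P))
"
```

```text
0.019
(130, 100) [0.5195 0.1471 0.1065] [-0.0391  0.0846]
(132, 130) [0.5197 0.149  0.094 ] [-0.0385  0.0864]
(132, 144) [0.5176 0.1497 0.0861] [-0.0404  0.0876]
(310, 90) [0.5073 0.2043 0.1058] [-0.0392  0.1431]
(305, 125) [0.5058 0.205  0.0895] [-0.0405  0.1441]
(297, 136) [0.5053 0.2032 0.0841] [-0.0413  0.1424]
```

View pics/t2c.png

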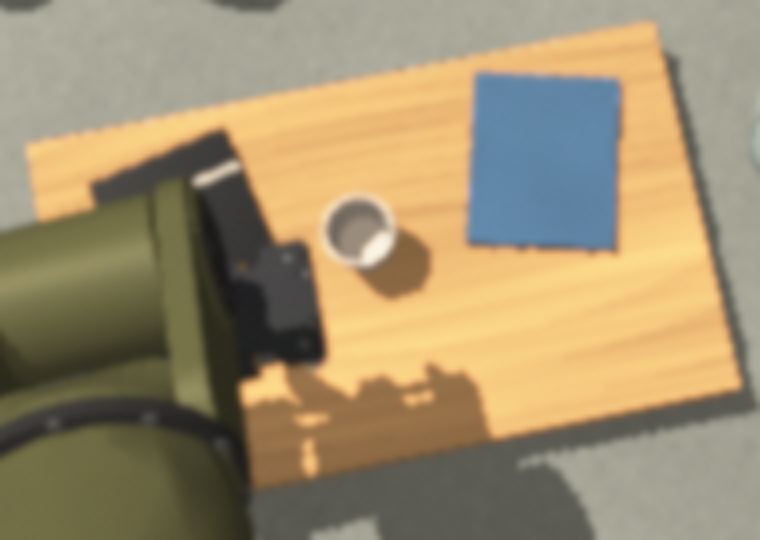

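```bash
python3 -c "
from h import *
np.set_printoptions(precision=4,suppress=True)
W=pickle.load(open('/tmp/wrist.pkl','rb'))
for p in [(200,180),(255,240),(420,120),(300,150)]: P=dep(W,*p); print(p,P,w2b(P))
print('cam',ray(W,256,192)[0])
for n in (350,112),:
  print('board BL corner at .04',atz(W,*n,.04), 'at 0',atz(W,*n,0))
o=ctrl.get_obs();print(o['ee_pos'],o['qpos'])
W2=grab('wrist')
cv2.imwrite('pics/w2.png',W2['pixels'][:,:,::-1])
print('cam',ray(W2,256,192)[0]); P=dep(W2,200,150);print(P)
"
```

```text
(200, 180) [0.5061 0.118  0.0418] [-0.0583  0.059 ]
(255, 240) [0.5603 0.1916 0.0479] [0.01   0.1197]
(420, 120) [0.3889 0.3567 0.0014] [-0.1232  0.3168]
(300, 150) [0.4515 0.2184 0.04  ] [-0.0908  0.1686]
cam [0.4402 0.1639 0.3478]
board BL corner at .04 [0.4021 0.2603 0.04  ] at 0 [0.3972 0.2728 0.    ]
[0.5041 0.1757 0.064 ] [ 0.2668  0.3998  1.6945 -0.      1.0461 -1.5143]
cam [0.4404 0.1632 0.2618]
[0.4652 0.1263 0.0403]
```

View pics/w2.png

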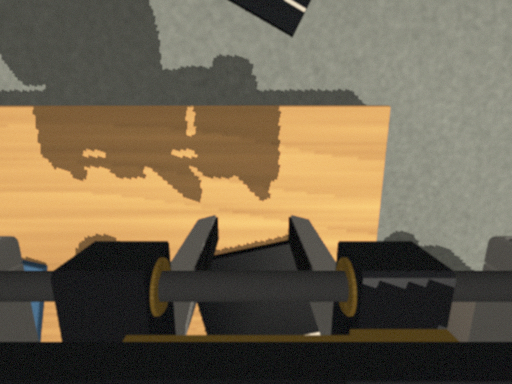

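```bash
python3 -c "
from h import *
np.set_printoptions(precision=4,suppress=True)
W=pickle.load(open('/tmp/wrist.pkl','rb'))
for p in [(214,219),(213,225),(207,228),(213,240),(296,219),(296,225),(303,230),(297,240),(255,250)]: P=dep(W,*p); print(p,P,w2b(P))
"
```

```text
(214, 219) [0.5018 0.1505 0.0877] [-0.0557  0.0916]
(213, 225) [0.5021 0.1513 0.098 ] [-0.0552  0.0923]
(207, 228) [0.5009 0.149  0.1081] [-0.0569  0.0903]
(213, 240) [0.5085 0.1535 0.1056] [-0.0485  0.0932]
(296, 219) [0.4899 0.2019 0.0908] [-0.0567  0.1444]
(296, 225) [0.4901 0.2002 0.1025] [-0.0568  0.1426]
(303, 230) [0.4894 0.2026 0.1116] [-0.057   0.1452]
(297, 240) [0.4922 0.1983 0.1216] [-0.0551  0.1404]
(255, 250) [0.5347 0.185  0.0488] [-0.0163  0.1186]
```

Both cameras put the visible fingertips at z ≈ 0.084, but the stated overhang would put them at 0.045. I'll settle this carefully: lower 2 mm to a nominal tip height of 0.043, creep forward to just past first contact, then look for force or movement.

{"method": "send_rows", "body": {
  "series": [
    [0, 0, 0, 0, 0, 0.002, 0],
    [0, 0, 0, -0.005, 0, 0.002, 0],
    [0, 0, 0, -0.01, 0, 0.002, 0],
    [0, 0, 0, -0.013, 0, 0.002, 0],
    [0, 0, 0, -0.016, 0, 0.002, 0],
    [0, 0, 0, -0.019, 0, 0.002, 0],
    [0, 0, 0, -0.022, 0, 0.002, 0],
    [0, 0, 0, -0.022, 0, 0.002, 0]
  ]
}}

```text
time_s: 3.3
ee_pos: [0.5255, 0.1802, 0.0612]
eef_rot: [3.142, 0.0, -2.931]
force: [-0.4, 0.1, -0.4]
grip_width: 0.0472
```

```bash
python3 -c "
from h import *
np.set_printoptions(precision=4,suppress=True)
delta(0.01,.115,.062)
d=grab('scene');cv2.imwrite('pics/scene3.png',cv2.resize(d['pixels'][150:250,260:380,::-1],None,fx=6,fy=6,interpolation=cv2.INTER_CUBIC))
"
```

```text
t 3.3 ee board [-0.0263  0.1157] [0.5255 0.1802 0.0612] F [-0.4456  0.1008 -0.4058] w 0.04722423973513163
turn [0.0001 0.0037 0.0144] shift [-0.0363 -0.0007 -0.0008]
```

View pics/scene3.png

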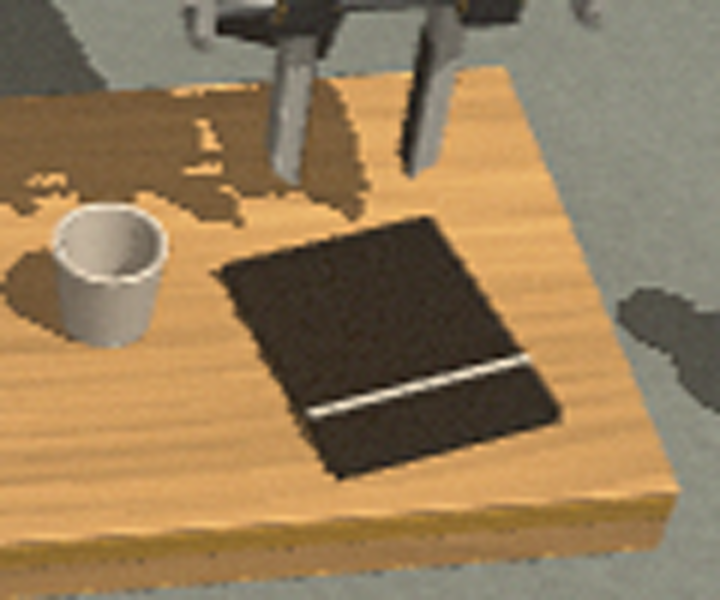

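No force and no slate movement: its rear-left corner is still at the same pixel, about (332,186) in the full picture. So the cameras are right, and the tips really are about 20 mm above the TCP. I'll check how low the gripper body sits, because the cup is near.

```bash
python3 -c "
from h import *
np.set_printoptions(precision=4,suppress=True)
S=pickle.load(open('/tmp/scene.pkl','rb'))
o=ctrl.get_obs();tz=o['ee_pos'][2]
f=K(S);R=np.array(S['R']);t=np.array(S['t'])
v,u=np.mgrid[60:200,230:400];z=S['z_map'][v,u]
C=np.stack([(u-S['cx'])/f*z,(v-S['cy'])/f*z,z],-1);X=(C-t)@R
b=(X[...,:2]-BC)@np.array([[np.cos(BY),-np.sin(BY)],[np.sin(BY),np.cos(BY)]])
by=b[...,1]-w2b(o['ee_pos'])[1]; bx=b[...,0]-w2b(o['ee_pos'])[0]; h=X[...,2]-tz
for lo in range(-110,110,10):
  m=(by*1000>=lo)&(by*1000<lo+10)&(abs(bx)<.06)&(X[...,2]>.07)&(z>0)&(X[...,2]<.3)
  if m.any(): print(lo,m.sum(),'min h-TCP',round(h[m].min(),4),'x',round(bx[m][h[m].argmin()],3))
"
```

```text
-110 22 min h-TCP 0.0095 x 0.024
-100 39 min h-TCP 0.0096 x 0.025
-90 127 min h-TCP 0.0094 x 0.036
-80 133 min h-TCP 0.116 x 0.032
-70 99 min h-TCP 0.1283 x 0.027
-60 84 min h-TCP 0.1292 x 0.029
-50 197 min h-TCP 0.1119 x 0.012
-40 380 min h-TCP 0.0269 x 0.005
-30 266 min h-TCP 0.0203 x 0.009
-20 181 min h-TCP 0.1268 x 0.026
-10 176 min h-TCP 0.1262 x 0.026
0 157 min h-TCP 0.1291 x 0.027
10 127 min h-TCP 0.1294 x 0.028
20 265 min h-TCP 0.0199 x 0.003
30 183 min h-TCP 0.0255 x 0.009
40 98 min h-TCP 0.1207 x 0.031
50 85 min h-TCP 0.1292 x 0.028
60 119 min h-TCP 0.1275 x 0.027
70 162 min h-TCP 0.116 x -0.014
80 84 min h-TCP 0.1194 x 0.033
```

{"method": "send_rows", "body": {
  "series": [
    [0, 0, 0, 0.012, 0, 0, 0],
    [0, 0, 0, 0.024, 0, 0, 0],
    [0, 0, 0, 0.024, 0, 0.01, 0],
    [0, 0, 0, 0.024, 0, 0.02, 0],
    [0, 0, 0, 0.024, 0, 0.027, 0],
    [0, 0, 0, 0.024, 0, 0.032, 0],
    [0, 0, 0, 0.024, 0, 0.034, 0],
    [0, 0, 0, 0.024, 0, 0.034, 0]
  ]
}}

```text
time_s: 4.15
ee_pos: [0.5018, 0.1751, 0.0269]
eef_rot: [-3.142, -0.001, -2.931]
force: [-0.1, -0.6, -0.6]
grip_width: 0.0472
```

```bash
python3 -c "
from h import *
np.set_printoptions(precision=4,suppress=True)
delta(0.01,.115,.024)
d=grab('scene');cv2.imwrite('pics/scene4.png',cv2.resize(d['pixels'][150:250,260:380,::-1],None,fx=6,fy=6,interpolation=cv2.INTER_CUBIC))
"
```

```text
t 4.15 ee board [-0.0506  0.1157] [0.5018 0.1751 0.0269] F [-0.0549 -0.561  -0.6362] w 0.047187854805556866
turn [-0.0022 -0.0309  0.0145] shift [-0.0606 -0.0007  0.0029]
```

View pics/scene4.png

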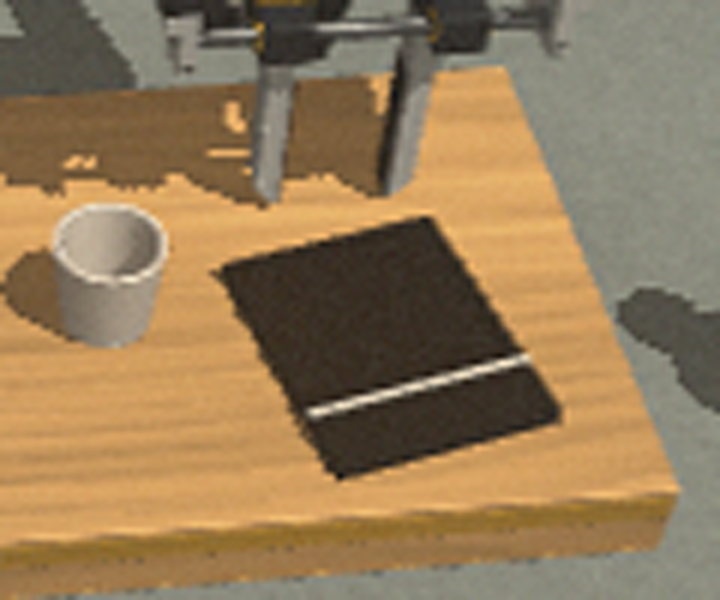

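The shadow tips now meet the fingertips at (265,205) and (390,195) in the crop, so the tips are just above the board. I'll lower about 3.5 mm, push part of the way, then look.

{"method": "send_rows", "body": {
  "series": [
    [0, 0, 0, 0, 0, 0.002, 0],
    [0, 0, 0, 0, 0, 0.0035, 0],
    [0, 0, 0, -0.006, 0, 0.0035, 0],
    [0, 0, 0, -0.012, 0, 0.0035, 0],
    [0, 0, 0, -0.016, 0, 0.0035, 0],
    [0, 0, 0, -0.02, 0, 0.0035, 0],
    [0, 0, 0, -0.024, 0, 0.0035, 0],
    [0, 0, 0, -0.028, 0, 0.0035, 0]
  ]
}}

```text
time_s: 5.0
ee_pos: [0.5293, 0.1811, 0.0237]
eef_rot: [3.142, -0.0, -2.931]
force: [-3.0, -0.5, 0.7]
grip_width: 0.0469
```

{"method": "send_rows", "body": {
  "series": [
    [0, 0, 0, -0.004, 0, 0, 0],
    [0, 0, 0, -0.008, 0, 0, 0],
    [0, 0, 0, -0.012, 0, 0, 0],
    [0, 0, 0, -0.016, 0, 0, 0],
    [0, 0, 0, -0.02, 0, 0, 0],
    [0, 0, 0, -0.02, 0, 0, 0]
  ]
}}

```text
time_s: 5.6
ee_pos: [0.5493, 0.1852, 0.0238]
eef_rot: [-3.142, 0.001, -2.931]
force: [-0.2, 1.0, -0.3]
grip_width: 0.0473
```

```bash
python3 -c "
from h import *
np.set_printoptions(precision=4,suppress=True)
delta(0.03,.115,.024)
d=grab('scene');cv2.imwrite('pics/scene5.png',cv2.resize(d['pixels'][150:250,260:380,::-1],None,fx=6,fy=6,interpolation=cv2.INTER_CUBIC))
"
```

```text
t 5.6 ee board [-0.002   0.1157] [0.5493 0.1852 0.0238] F [-0.2094  0.9678 -0.2612] w 0.04726840916289321
turn [-0.0013  0.034   0.0108] shift [-0.032  -0.0007 -0.0002]
```

View pics/scene5.png

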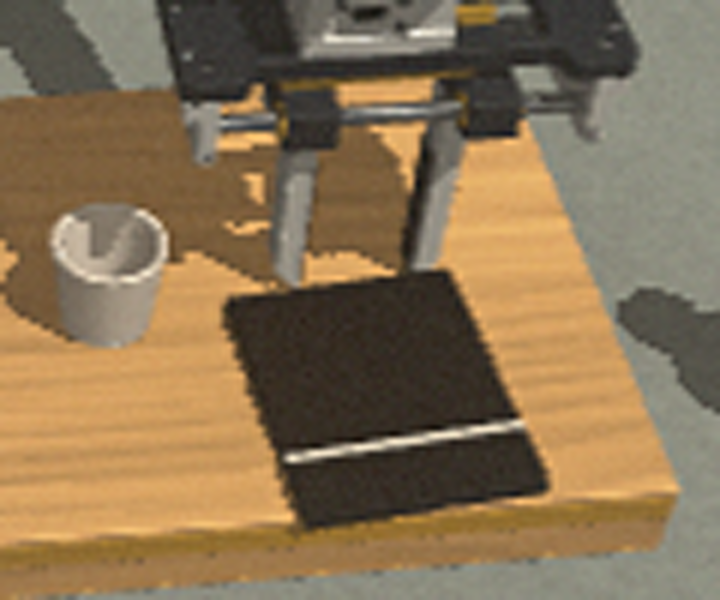

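The slate slides flat and is turning square, with its front end now about at the edge ((305,525)–(548,490) in the crop). I'll push 24 mm more and measure.

{"method": "send_rows", "body": {
  "series": [
    [0, 0, 0, -0.004, 0, 0, 0],
    [0, 0, 0, -0.008, 0, 0, 0],
    [0, 0, 0, -0.012, 0, 0, 0],
    [0, 0, 0, -0.016, 0, 0, 0],
    [0, 0, 0, -0.02, 0, 0, 0],
    [0, 0, 0, -0.024, 0, 0, 0],
    [0, 0, 0, -0.024, 0, 0, 0]
  ]
}}

```text
time_s: 6.35
ee_pos: [0.5728, 0.1902, 0.0238]
eef_rot: [-3.142, 0.001, -2.931]
force: [-0.3, 0.3, -0.2]
grip_width: 0.0472
```

```bash
python3 -c "
from h import *
np.set_printoptions(precision=4,suppress=True)
delta(0.032,.115,.024)
d=grab('scene');cv2.imwrite('pics/scene6.png',cv2.resize(d['pixels'][160:260,270:380,::-1],None,fx=6,fy=6,interpolation=cv2.INTER_CUBIC))
"
```

```text
t 6.35 ee board [0.022  0.1156] [0.5728 0.1902 0.0238] F [-0.3484  0.2928 -0.2479] w 0.047217649028351676
turn [-0.0026  0.0359  0.0083] shift [-0.01   -0.0006 -0.0002]
```

View pics/scene6.png

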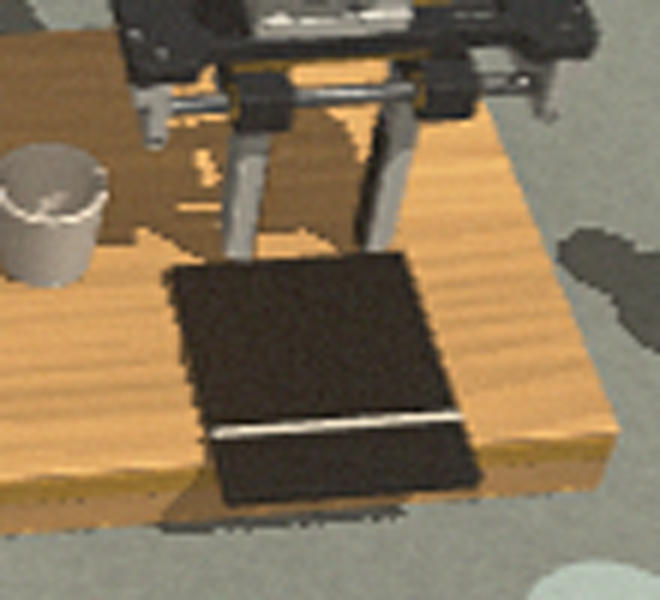

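The slate's stripe runs (215,432)–(462,416) in the crop, its front corners are at about (228,500) and (480,482), and its rear corners are at (170,267) and (406,252). I'll measure against the edge in this same camera so the calibration bias cancels.

```bash
cat > m.py <<'E'
from h import *
np.set_printoptions(precision=4,suppress=True)
def edge(d,L,R): # board edge pts
    a,b=atz(d,*L,.04)[:2],atz(d,*R,.04)[:2]; y=(a-b)/np.linalg.norm(a-b); return (a+b)/2,np.array([y[1],-y[0]]),y
def rep(d,E,pts,z=.048):
    m,x,y=E; P=[atz(d,*p,z)[:2]-m for p in pts]; return [(round(1000*p@x,1),round(1000*p@y,1)) for p in P]
E
python3 -c "
from m import *
S=pickle.load(open('/tmp/scene.pkl','rb'))
E=edge(S,cr((770,311),180,155),cr((31,364),180,155)); print('edge yaw',np.degrees(np.arctan2(E[1][1],E[1][0])))
c=lambda *p:cr(p,270,160,6)
print('stripe',rep(S,E,[c(462,416),c(215,432)])); print('front',rep(S,E,[c(480,482),c(228,500)])); print('rear',rep(S,E,[c(406,252),c(170,267)]))
"
```

```text
edge yaw 11.735542271844851
stripe [(np.float64(-9.4), np.float64(156.2)), (np.float64(-10.1), np.float64(58.2))]
front [(np.float64(22.6), np.float64(154.5)), (np.float64(22.5), np.float64(57.1))]
rear [(np.float64(-97.7), np.float64(156.3)), (np.float64(-98.0), np.float64(55.7))]
```

The slate is square within 0.5°. The overhang is about 20–22 mm, so 9 mm more is needed.

{"method": "send_rows", "body": {
  "series": [
    [0, 0, 0, -0.003, 0, 0, 0],
    [0, 0, 0, -0.006, 0, 0, 0],
    [0, 0, 0, -0.009, 0, 0, 0],
    [0, 0, 0, -0.009, 0, 0, 0],
    [0, 0, 0, 0.01, 0, 0, 0],
    [0, 0, 0, 0.03, 0, 0, 0],
    [0, 0, 0, 0.03, 0, -0.04, 0],
    [0, 0, 0, 0.03, 0, -0.08, 0]
  ]
}}

```text
time_s: 7.2
ee_pos: [0.5421, 0.1837, 0.1044]
eef_rot: [-3.141, -0.002, -2.931]
force: [0.7, -0.3, 1.3]
grip_width: 0.0471
```

{"method": "send_rows", "body": {
  "series": [
    [0, 0, 0, 0.04, 0, -0.04, 0],
    [0, 0, 0, 0.08, 0, -0.06, 0],
    [0, 0, 0, 0.12, 0, -0.06, 0],
    [0, 0, 0, 0.16, 0, -0.06, 0],
    [0, 0, 0, 0.18, 0, -0.06, 0],
    [0, 0, 0, 0.18, 0, -0.06, 0]
  ]
}}

```text
time_s: 7.8
ee_pos: [0.3657, 0.1462, 0.1644]
eef_rot: [3.141, 0.002, -2.931]
force: [0.4, 0.0, 0.1]
grip_width: 0.0473
```

```bash
python3 -c "
from h import *
d=grab('scene');cv2.imwrite('pics/scene7.png',cv2.resize(d['pixels'][155:255,180:375,::-1],None,fx=4,fy=4,interpolation=cv2.INTER_CUBIC))
d=grab('top');cv2.imwrite('pics/top7.png',cv2.resize(d['pixels'][130:265,135:325,::-1],None,fx=4,fy=4,interpolation=cv2.INTER_CUBIC))
"
```

```text
(no output)
```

View pics/scene7.png

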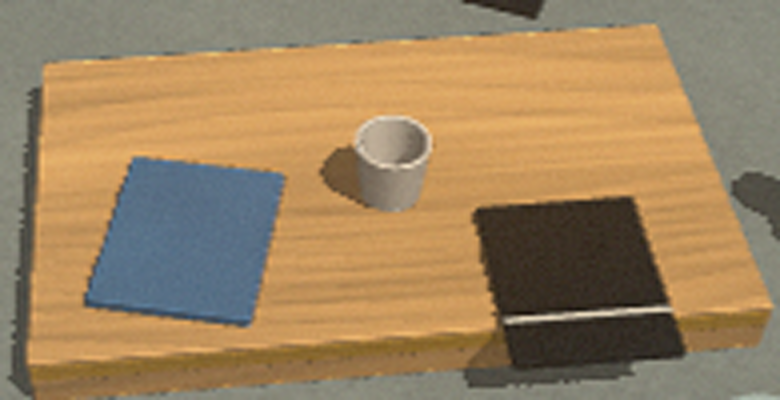

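View pics/top7.png

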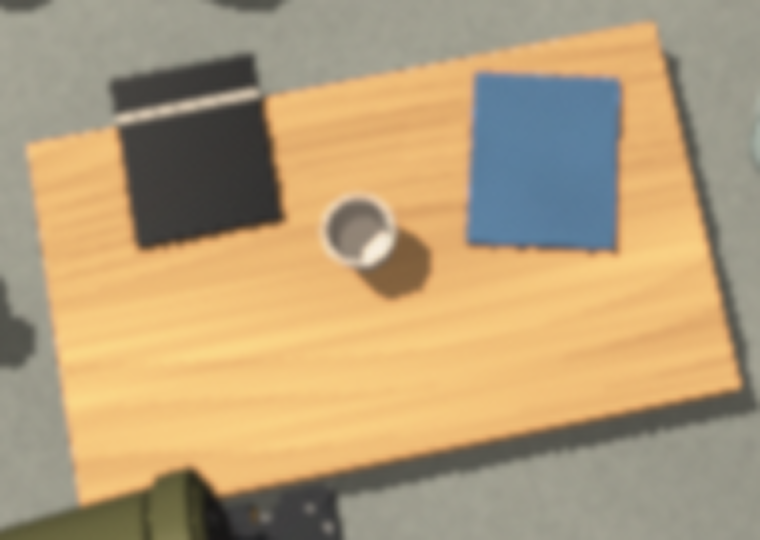

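Both crops show the slate over the edge, and the cup and tile are unmoved. In the scene crop the stripe runs (503,321)–(668,311). In the top crop it runs (116,120)–(258,94), with front corners at (111,82) and (253,55) and rear corners at (139,249) and (284,219).

```bash
python3 -c "
from m import *
S=pickle.load(open('/tmp/scene.pkl','rb'));T=pickle.load(open('/tmp/top.pkl','rb'))
c=lambda *p:cr(p,180,155)
E=edge(S,c(770,311),c(31,364))
print('S stripe',rep(S,E,[c(668,311),c(503,321)]),'front',rep(S,E,[c(684,355),c(515,367)]),'rear',rep(S,E,[c(633,197),c(474,209)]))
c=lambda *p:cr(p,135,130)
E=edge(T,c(27,145),c(655,22))
print('T stripe',rep(T,E,[c(116,120),c(258,94)]),'front',rep(T,E,[c(111,82),c(253,55)]),'rear',rep(T,E,[c(139,249),c(284,219)]))
P=cv2.imread('pics/top0.png').astype(int);Q=T['pixels'][:,:,::-1].astype(int)
D=abs(P-Q).max(2)>40
for n,(u0,u1,v0,v1) in dict(carafe=(80,120,175,213),tumbler=(318,356,143,178),cup=(212,238,175,200),tile=(250,293,146,194)).items(): print(n,D[v0:v1,u0:u1].sum())
"
```

```text
S stripe [(np.float64(0.7), np.float64(153.6)), (np.float64(-0.6), np.float64(56.3))] front [(np.float64(32.3), np.float64(154.1)), (np.float64(32.1), np.float64(57.0))] rear [(np.float64(-89.8), np.float64(155.9)), (np.float64(-88.6), np.float64(54.6))]
T stripe [(np.float64(2.6), np.float64(155.6)), (np.float64(1.4), np.float64(58.0))] front [(np.float64(30.0), np.float64(154.9)), (np.float64(29.5), np.float64(56.7))] rear [(np.float64(-88.8), np.float64(154.0)), (np.float64(-88.0), np.float64(55.6))]
carafe 0
tumbler 0
cup 0
tile 0
```

```bash
python3 -c "
from h import *
print(ctrl.get_obs()['force']); print(ctrl.hand_in())"
```

```text
[ 0.45844315 -1.0984983  -0.28881658]
the job is handed in; nothing more can be done
None
```

I pushed the large slate across the board with the half-open fingers against its rear end, backed the arm clear, and handed the job in at about 8 s.

- **Overhang:** the front end sticks out about 32 mm measured in the scene camera and 30 mm in the top camera. The stripe lies within about 3 mm of the edge.
- **Squareness:** the slate is square to the edge within about 1°, and its middle is about 105 mm along the edge from the centre, inside the 180 mm limit.
- **Other objects:** comparing the top pictures from before and after showed no change at the cup, tile, carafe or tumbler.

**Disagreement:** the cameras showed the fingertips about 20 mm above the reported TCP, not 19 mm below it as the text says. My first slow push at the text's height therefore passed over the slate without touching it. I then set the height from the cameras.

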